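# Close up a printed sensor housing and hold it for bonding

## Task

In the grey lower half of the printed housing, first lower the open white battery flap until it is fully closed. Then pick up the orange upper half by its handle and fit it flush on the lower half's two dowels (large hole over large dowel, white marks together), and press the pair all the way down on its spring nest. Finish still gripping the handle and holding the pair pressed down, and leave the glue bottle, scraper and filament spool where they are.

Things in the scene. Friction and masses are not known exactly. Their poses are not given: they have to be found in the camera images.
- nest: Aluminium base plate 200 x 110 x 12 mm, fixed; origin at its underside's centre, x along its length, z up. Above it on springs: a carrier plate 164 x 84 mm bearing the grey lower half, an open tray 100 x 70 mm, walls 4 mm, rim 56 mm over the table at rest. Level with the rim a solid ear, 26 x 40 mm, at each x end bears an upright steel dowel. White mark beside the large dowel, on its +y side.
- dowel_big (a point): Foot of the large dowel (12 mm diameter), on its axis at rim height, 63 mm to the nest's +x from the tray's centre. It stands 19 mm over the rim, its upper 7 mm tapering to 45 % of the diameter. Axes as the nest's; moves down with the carrier.
- dowel_small (a point): Foot of the small dowel (8 mm diameter, same height and taper), on its axis at rim height, 63 mm to the nest's -x from the tray's centre.
- carrier (a joint): How far carrier and lower half are pushed straight down on the springs, m: 0 at rest, 0.010 on the stop. The load needed (upper half's weight included) starts at about 7 N and is about 15 N at the stop; it springs back when released.
- flap_hinge (a point): Middle of the flap's hinge line, which runs along the nest's x, 27 mm to the nest's +y from the tray's centre and 2 mm over the rim.
- flap_edge (a point): Middle of the flap's free edge, 52 mm from the hinge line.
- flap (a joint): Angle of the white flap (84 mm along the hinge, 52 deep, 4 thick), rad: 0 closed, level from the hinge toward the nest's -y, its top face 4 mm over the rim; 1.57 upright; opens over toward +y to at most 1.9. A friction hinge keeps it where it is left; about 1 N at the free edge moves it. Starts at 1.0 to 1.7.
- shell: Orange upper half, on the table open side down as it is fitted. Hollow cover 100 x 70 mm (x, y), flat roof 26 mm high, 22 mm deep inside, walls 4; ear 26 x 40 x 8 mm with a through hole at each x end; solid handle block on the roof, 60 (x) x 20 mm (y), from 26 to 55 mm high. Origin: centre of underside, z up. 0.13 to 0.25 kg. White mark beside the large hole, on its +y side.
- hole_big (a point): Centre of the large through hole (14 mm diameter) at the upper half's underside, at +63 mm on its x.
- hole_small (a point): Centre of the small through hole (10 mm diameter) at the upper half's underside, at -63 mm on its x.
- handle (a point): Middle of the handle block's top, 55 mm over the upper half's underside.
- glue: White glue bottle with red cap, 34 mm diameter, 85 mm high, standing; origin under its centre. Bystander.
- scraper: Scraper with blue handle, 170 mm long, lying along its x; bystander.
- spool: Small spool of blue filament, 100 mm diameter, 45 mm high, lying flat, origin under its centre. Bystander.
Things that resemble listed ones, but are neither listed nor needed, are in the scene too. There is more than one size of the shell; the job needs the middle-sized.

How it is judged:
On the way, in this order (a step that is already met when the one before it is completed fails the run):
1. the flap is closed (value of joint flap below 0.1 rad), for 0.2 s.
2. the upper half is seated on both dowels, flap still closed (distance between hole_big and dowel_big below 0.0035 m and distance between hole_small and dowel_small below 0.0035 m and value of joint flap below 0.1 rad), for 0.2 s.
At the end, for the whole second after the job is handed in: Flap closed (within 0.1 rad), upper half seated on both dowels (each hole centre within 3.5 mm of its dowel's foot), and the robot, fingers on the upper half (over 3 N), steadily holds the halves together (over 6 N) with the spring nest at least 7 of its 10 mm down (all of step 2 and value of joint carrier above 0.007 m and contact force between shell and nest above 6 N and contact force between the fingers and shell above 3 N and linear speed of shell below 0.02 m/s); the arm keeps its last pose, push and grip.
It fails at once if a bystander is moved by more than 3 cm (distance of any of glue, scraper, spool from where it was at the start of the episode above 0.03 m).
It also fails if it takes over 64 s, if anything falls off the work surface, if the arm or the gripper's body presses on something with over 40 N, if the wrist force passes 120 N, or if a joint passes its speed limit or range.

## Robot

A 7-joint arm with a two-finger parallel gripper is mounted at the origin on the work surface. World frame = base frame: x ahead of the robot, y to its left, z up, the work surface at z = 0. Lengths are in m, angles in rad, forces in N, time in s.
With the tool pointing down it reaches from about 0.425 to 0.925 m from the base axis. Payload 6.8 kg.
Tool frame: the origin (TCP) lies on the centre line of the jaws, within the pads' length; the fingertips stand 8 mm ahead of it and the grasp point (between the pads) lies 11 mm behind it; z points along the fingers, y is the line along which they close (so a half turn about z gives the same grasp; the last joint's range is limited). The gripper opens to 85 mm and grips with 20 to 120 N. Pads are 22 mm wide; open, the fingers measure 114 mm over their backs; the gripper's body (76 mm by 85 mm) begins 54 mm behind the grasp point. The pads swing forward as they close: fully open they stand 13 mm farther back than shut.
Start: joints at [-1.341, 0.477, 0.022, 1.555, -0.011, 1.109, -0.083], TCP at [0.224, 0.637, 0.216] pointing down, gripper open.
Joint ranges: [-2.96, 2.96], [-0.34, 2.1], [-1.41, 1.46], [0.24, 2.44], [-1.37, 4.51], [0.17, 1.92], [-2.96, 2.96]. Speed limits (rad/s): [2.39, 2.39, 3.14, 3.14, 3.14, 3.14, 3.14].

## Interface

Orientations are given as a unit quaternion [w, x, y, z].
In Python, from cell import monitor, camera, camera_info, ticket gives the robot as it stands.
- The arm moves only by the tool arm_command, never from a script. Its argument "increments" is a list of rows, each a list of 4 numbers: the shift along the world's x, y, z each as a share of 300 mm, from -1 to 1, then the turn about the world's z as a share of 45 degrees, from -1 to 1. A call has 1 to 10 rows; each row is the pose to reach, as a shift and turn from the pose commanded when the call began; what a row does not reach only later rows make up. A row lasts 1/12 s, in which the tool goes at most 41.7 mm and 7.16 degrees, less where a joint would pass 70% of its speed; a pose out of reach is approached as far as the arm can. A call with a number of a shift or a turn outside -1 to 1 is refused whole. A call with a gripper value outside its range is refused whole. "grip" is the opening, from 0 (shut) to 1 (fully open), set as the call begins (left out, the last holds). The fingers move at their own pace and stop on an object; "squeeze" is the grip in N (left out, the last holds). Time passes only in rows, so rows that repeat a pose let the fingers close. It gives the time, the measured TCP pose, the force, the opening and the grip force at its end, in the units of the state.
- monitor.get_obs(): the state, without advancing time (a new reading comes with each control period).
- camera(name): name is "scene" or "top" or "wrist"; returns (picture, depth): 480x640x3 uint8, blue, green, red; 480x640 float32, m along the optical axis (not along the pixel's ray), 0 where there is no reading.
- camera_info(name): a dict with "fx", "fy", "cx", "cy" (pixels), "rvec" (rotation vector, rad) and "tvec" (3), from world to camera coordinates, as OpenCV has them; the wrist camera has in their place "hand_eye" (4x4, takes a point from camera to tool coordinates, whose origin is the TCP and whose axes are the flange's). Camera axes: x right, y down, z forward; pixel columns grow to the right and rows downward; lengths in m; the calibration is good to about 2 mm. A picture is of the moment at which its call begins: read the wrist's pose just before it. camera_info takes no time and is no camera call.
- ticket.job_done(): hands the job in; it is judged then, once.
The state is a dict: "t": time; "qpos": joint angles; "dq": joint speeds; "joint_efforts": joint torques, N m; "eef_pos": TCP position; "tcp_rot": TCP orientation; "ft_force": force on the tool from outside, world axes, zero at the start; "wrist_torque": the same for the moment, N m; "opening": finger opening in m; "grasp_force": force on a finger pad.
Only numpy, scipy, OpenCV 4.12 (cv2) and the standard library are available. Lean on these libraries where they do the work, as an engineer would, in place of code of your own. Each camera call takes 0.05 s, during which the arm holds its last target. There are 200 camera calls.

## Working session

There is one attempt and no reset: what is moved stays moved. The work goes in short steps, Python scripts to look and compute and a tool call to move; the robot and the scene stay as the last step left them, time stands still between calls to the robot, and variables do not carry over. Pictures are saved under pics/ and viewed, at most 11 in all, crops included, and the job is handed in when it is done.

Besides the shell and the picture viewer there is one more tool, called after "Request:" in YAML: its name, and indented under it one key for each argument. arm_command: Moves the arm, as the interface text tells. Its arguments: {"type":"object","properties":{"increments":{"type":"array","items":{"type":"array","items":{"type":"number"}}},"grip":{"type":"number"},"squeeze":{"type":"number"}},"required":["increments"]}

```bash
mkdir -p pics; cat > h.py <<'E'
import numpy as np, cv2
from cell import monitor, camera, camera_info, ticket
from scipy.spatial.transform import Rotation as R
def ext(name, obs=None):
    i=camera_info(name)
    if name!="wrist":
        M=R.from_rotvec(np.ravel(i["rvec"])).as_matrix(); return i,M.T,-M.T@np.ravel(i["tvec"])
    H=np.array(i["hand_eye"]); q=np.array(obs["tcp_rot"]); T=R.from_quat(q[[1,2,3,0]]).as_matrix()
    return i,T@H[:3,:3],T@H[:3,3]+np.array(obs["eef_pos"])
def snap(name,tag):
    o=monitor.get_obs(); p,d=camera(name); i,Rm,t=ext(name,o)
    cv2.imwrite(f"pics/{tag}.png",p); np.savez(f"{tag}.npz",p=p,d=d,R=Rm,t=t,K=[i["fx"],i["fy"],i["cx"],i["cy"]])
def cloud(tag):
    z=np.load(tag+".npz"); d=z["d"]; fx,fy,cx,cy=z["K"]
    v,u=np.mgrid[:480,:640]; P=np.stack([(u-cx)/fx*d,(v-cy)/fy*d,d],-1)@z["R"].T+z["t"]
    P[d==0]=np.nan; return z["p"],P
def at(tag,u,v,h):  # pixel on plane z=h
    z=np.load(tag+".npz"); fx,fy,cx,cy=z["K"]; r=z["R"]@np.array([(u-cx)/fx,(v-cy)/fy,1]); t=z["t"]
    return t+r*(h-t[2])/r[2]
E
python3 - <<'E'
from h import *
o=monitor.get_obs(); print(o)
snap("top","top0"); snap("scene","sc0")
for n in("top","scene"): print(n,ext(n))
E
```

```text
{'t': 0.0, 'qpos': array([-1.34111097,  0.47781159,  0.02234016,  1.55643769, -0.01147843,
        1.10929883, -0.08307503]), 'dq': array([ 0.00138891,  0.00056931, -0.00067362,  0.00013827, -0.00054882,
       -0.00022813, -0.00068025]), 'joint_efforts': array([ 1.60735271e-04, -5.96444285e+01,  1.60823710e+00, -2.81199110e+01,
        1.24725714e-02,  9.12841293e-03,  1.42596471e-05]), 'eef_pos': array([0.22351278, 0.6362705 , 0.21522386]), 'tcp_rot': array([-7.63270703e-05,  1.68063234e-01,  9.85775793e-01, -9.10411858e-04]), 'ft_force': array([-0.74970045, -0.52263633,  0.16668695]), 'wrist_torque': array([ 0.04202507,  0.00097153, -0.00574914]), 'grasp_force': 0.0, 'opening': 0.08568992482442303}
top ({'fx': 447.8131236189809, 'fy': 447.8131236189809, 'cx': 316.99885813050093, 'cy': 246.27840362279187, 'rvec': array([ 1.98618046, -2.24128418,  0.24463253]), 'tvec': array([0.11253365, 0.59709403, 0.88073404])}, array([[-0.12081376, -0.9704367 ,  0.20894171],
       [-0.9926609 ,  0.11697595, -0.03067522],
       [ 0.00532721, -0.21111425, -0.97744687]]), array([0.4090155 , 0.06887882, 0.9863263 ]))
scene ({'fx': 570.7239832875825, 'fy': 570.7239832875825, 'cx': 303.1581575686874, 'cy': 242.99728876981868, 'rvec': array([ 1.32535462,  2.16763051, -0.93133637]), 'tvec': array([ 0.22960628, -0.33627258,  1.46418853])}, array([[-0.44926159,  0.60281768, -0.6593746 ],
       [ 0.89324638,  0.31678282, -0.31899774],
       [ 0.01658107, -0.73229741, -0.68078306]]), array([1.27131307, 0.36850322, 0.7467361 ]))
```

View pics/top0.png

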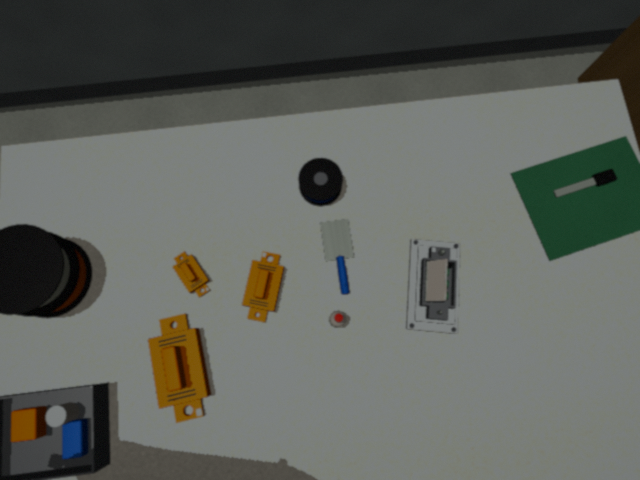

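View pics/sc0.png

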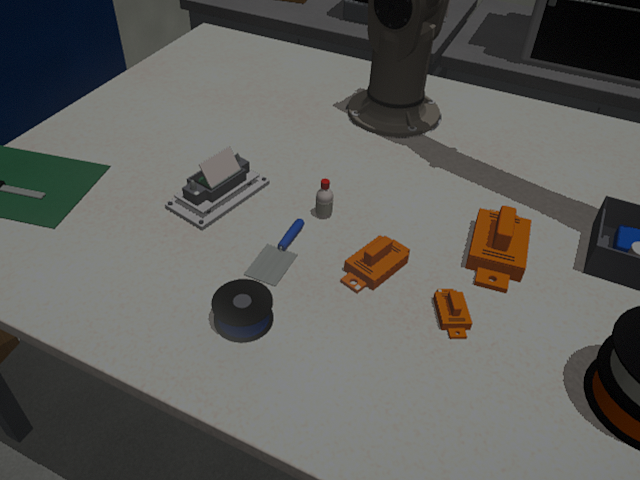

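The top view shows the middle shell at about (263,287), the nest at (435,286), the glue at (339,319), the scraper at (341,260) and the spool at (321,182). The flap stands open in the nest. Next I'll enlarge the nest and shell.

```bash
python3 - <<'E'
from h import *
p,P=cloud("top0")
def big(p,u0,u1,v0,v1,w,h): return cv2.resize(p[v0:v1,u0:u1],(w,h),interpolation=cv2.INTER_CUBIC)
cv2.imwrite("pics/c0.png",cv2.convertScaleAbs(np.hstack([big(p,233,293,243,333,400,600),big(p,400,470,233,338,400,600)]),alpha=1.3))
hsv=cv2.cvtColor(p,cv2.COLOR_BGR2HSV)
m=((hsv[...,0]>5)&(hsv[...,0]<25)&(hsv[...,1]>150)&(hsv[...,2]>60))
n,l,s,c=cv2.connectedComponentsWithStats(m.astype(np.uint8))
for k in range(1,n):
    if s[k,4]<100: continue
    q=P[l==k]; z=q[:,2]; top=q[(z>np.nanmax(z)-.006)]; print(s[k],"zmax",np.nanmax(z),"handle",np.nanmedian(top,0))
    r=cv2.minAreaRect(q[np.isfinite(z)][:,:2].astype(np.float32)*1000); print(r)
q=P[235:336,400:470].reshape(-1,3); q=q[(q[:,2]>.005)]
print("nest",cv2.minAreaRect(q[q[:,2]<.02][:,:2].astype(np.float32)*1000), np.histogram(q[:,2],bins=np.arange(0,.14,.008)))
for z0,z1 in((.05,.062),(.07,.085),(.085,.12)):
    a=q[(q[:,2]>z0)&(q[:,2]<z1)]; print(z0,len(a),a.mean(0) if len(a) else 0, cv2.minAreaRect(a[:,:2].astype(np.float32)*1000) if len(a)>5 else 0)
for n,(u,v,h) in dict(glue=(339,318,.085),scr1=(345,292,.01),scr2=(336,222,.003),spool=(321,180,.045)).items(): print(n,at("top0",u,v,h))
E
```

```text
[174 252  35  44 853] zmax 0.043922259279848275 handle [0.58951942 0.32270704 0.0396968 ]
((590.1600341796875, 320.85565185546875), (104.9950180053711, 47.2980842590332), 27.868087768554688)
[ 243  253   41   69 1791] zmax 0.05935178513757988 handle [0.5429773  0.16640549 0.05568629]
((544.4070434570312, 165.36859130859375), (68.23387145996094, 149.66082763671875), 71.5417251586914)
[ 149  314   59  108 4010] zmax 0.08258470890742242 handle [0.39359932 0.35474238 0.07846795]
((395.4049072265625, 354.31292724609375), (213.15902709960938, 98.65373229980469), 6.240803241729736)
[ 10 408  27  34 837] zmax 0.048528201437008534 handle [0.32197436 0.66014149 0.04435273]
((322.09869384765625, 673.0440673828125), (77.8060302734375, 59.421852111816406), 89.27257537841797)
nest ((509.2082214355469, -206.5635986328125), (133.70944213867188, 220.34327697753906), 75.91354370117188) (array([  45, 1493,   54,  650,  406,  139,  469,  544,  167,  154,  141,
        149,  181,    8,    0,    0,    0]), array([0.   , 0.008, 0.016, 0.024, 0.032, 0.04 , 0.048, 0.056, 0.064,
       0.072, 0.08 , 0.088, 0.096, 0.104, 0.112, 0.12 , 0.128, 0.136]))
0.05 928 [ 0.49818519 -0.2013837   0.05610169] ((501.50140380859375, -203.51318359375), (70.98458862304688, 152.89012145996094), 77.7599868774414)
0.07 280 [ 0.50597109 -0.18883973  0.07717069] ((503.68756103515625, -192.49929809570312), (29.732725143432617, 130.2598876953125), 76.14908599853516)
0.085 395 [ 0.50148613 -0.19807824  0.09531464] ((502.2807312011719, -197.6242218017578), (17.00291633605957, 83.34831237792969), 77.8642807006836)
glue [0.45143528 0.01475451 0.085     ]
scr1 [ 0.50903278 -0.01011522  0.01      ]
scr2 [ 0.67010375 -0.01169602  0.003     ]
spool [0.75871361 0.01231143 0.045     ]
```

View pics/c0.png

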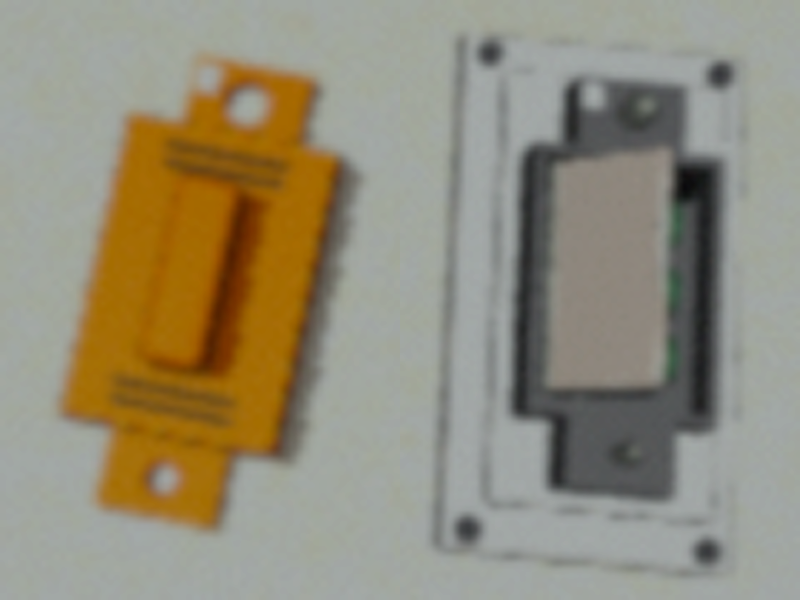

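The big holes and marks point to world +x and +y on both parts. Shell yaw is about -18.5° and nest yaw about -12.2°. The flap is at about 1.06 rad. I'll move over the shell first so the wrist camera can see it.

Request:
arm_command:
  increments:
    - [0.1,-0.15,0,0]
    - [0.65,-1,0.1,0]
    - [0.65,-1,0.1,0]
    - [0.65,-1,0.1,0]
    - [0.65,-1,0.1,0]
    - [0.65,-1,0.1,0]
    - [0.65,-1,0.1,0]
    - [0.65,-1,0.1,0]
    - [0.65,-1,0.1,0]
    - [0.65,-1,0.1,0]
  grip: 1

```text
t: 0.93
eef_pos: [0.4229, 0.3303, 0.2467]
tcp_rot: [0.001, 0.173, 0.985, -0.001]
ft_force: [0.2, -1.1, 0.2]
opening: 0.0853
grasp_force: 0.0
```

Request:
arm_command:
  increments:
    - [0.1,-0.15,0,0]
    - [0.35,-0.57,0.1,0]
    - [0.35,-0.57,0.1,0]
    - [0.35,-0.57,0.1,0]
    - [0.35,-0.57,0.1,0]
    - [0.35,-0.57,0.1,0]
    - [0.35,-0.57,0.1,0]
    - [0.35,-0.57,0.1,0]

```text
t: 1.6
eef_pos: [0.5231, 0.1668, 0.2757]
tcp_rot: [-0.001, 0.168, 0.986, 0.0]
ft_force: [0.7, 1.6, 0.2]
opening: 0.0853
grasp_force: 0.0
```

```bash
python3 - <<'E'
from h import *
snap("wrist","w0"); o=monitor.get_obs(); print(o["t"],o["eef_pos"],o["tcp_rot"],o["ft_force"]); z=np.load("w0.npz"); print(z["R"],z["t"],z["K"])
E
```

```text
1.65 [0.52275725 0.16748967 0.2756057 ] [-6.53672278e-04  1.66992525e-01  9.85957945e-01  1.17453076e-05] [-0.53987681  0.12447784 -0.80388472]
[[ 3.30313374e-01  9.01322119e-01  2.80199058e-01]
 [ 9.43871318e-01 -3.15391532e-01 -9.81586307e-02]
 [-1.00134978e-04  2.96894962e-01 -9.54910138e-01]] [0.45112264 0.19078972 0.43218223] [385.91463351 385.91463351 317.86470379 242.23146981]
```

View pics/w0.png

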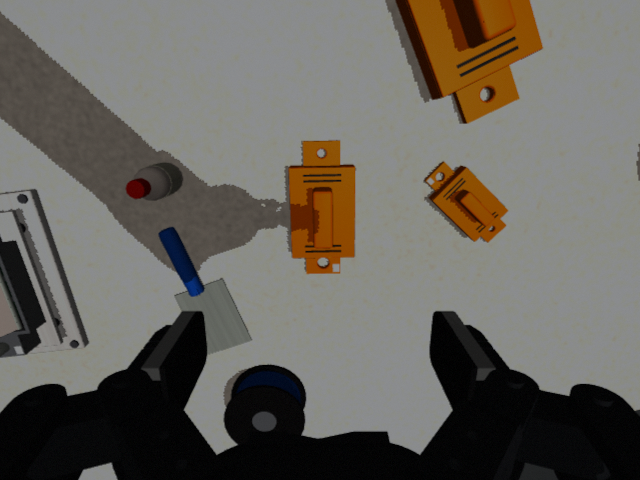

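The wrist view shows the middle shell centred near (322,205), with the mark at (336,268) next to the near hole at (322,262). I'll measure it from depth.

```bash
cat >> h.py <<'E'
def rects(tag,box,bands,orange=False):
    p,P=cloud(tag); u0,u1,v0,v1=box; q=P[v0:v1,u0:u1].reshape(-1,3); c=cv2.cvtColor(p,cv2.COLOR_BGR2HSV)[v0:v1,u0:u1].reshape(-1,3)
    for a,b in bands:
        m=(q[:,2]>a)&(q[:,2]<b)
        if orange: m&=(c[:,0]>5)&(c[:,0]<25)&(c[:,1]>120)
        s=q[m]
        if len(s)<6: print(a,b,len(s)); continue
        im=np.round((s[:,:2]-q[m][:,:2].mean(0))*1000).astype(np.float32)
        r=cv2.minAreaRect(im); (cx,cy),(w,h),an=r; yaw=an if w>h else an-90
        print(a,b,len(s),"c",np.round(s[:,:2].mean(0)*1000+[cx,cy],1),"mean",np.round(s.mean(0)*1000,1),"size",round(w,1),round(h,1),"yaw",round((yaw+90)%180-90,2))
E
python3 - <<'E'
from h import *
rects("w0",(280,365,135,280),((.003,.015),(.02,.03),(.045,.065)),True)
# hole contours
p,P=cloud("w0")
b=cv2.resize(p[130:285,270:375],None,fx=5,fy=5,interpolation=cv2.INTER_CUBIC)[:, :]
hsv=cv2.cvtColor(p,cv2.COLOR_BGR2HSV); m=((hsv[...,1]<100)).astype(np.uint8)
n,l,s,c=cv2.connectedComponentsWithStats(m[130:285,285:362],connectivity=4)
for k in range(1,n):
    if 10<s[k,4]<400: print(s[k],c[k]+[285,130], at("w0",*(c[k]+[285,130]),.006))
E
```

```text
0.003 0.015 1310 c [542.1 163.1] mean [519.1 170.6   6.9] size 69.6 152.6 yaw -19.29
0.02 0.03 4610 c [542.2 163.5] mean [538.4 164.9  24.8] size 70.3 100.9 yaw -18.22
0.045 0.065 1134 c [542.  163.7] mean [540.6 163.9  53.3] size 20.4 61.1 yaw -18.0
[32 19  9  9 59] [320.96610169 152.66101695] [0.48178382 0.1835587  0.006     ]
[ 33 128  11   9  77] [322.7012987 261.7012987] [0.60066506 0.14443177 0.006     ]
```

Request:
arm_command:
  increments:
    - [-0.01,-0.14,0,0.05]
    - [-0.056,-1,0,0.155]
    - [-0.056,-1,0,0.155]
    - [-0.056,-1,0,0.155]
    - [-0.056,-1,0,0.155]
    - [-0.056,-1,0,0.155]
    - [-0.056,-1,0,0.155]
    - [-0.056,-1,0,0.155]
    - [-0.056,-1,0,0.155]
    - [-0.056,-1,0,0.155]
  grip: 0

```text
t: 2.48
eef_pos: [0.507, -0.1324, 0.2758]
tcp_rot: [-0.0, 0.107, 0.994, 0.0]
ft_force: [1.3, 0.5, 0.3]
opening: 0.0004
grasp_force: 0.0
```

Request:
arm_command:
  increments:
    - [0,-0.1,0,0]
    - [0,-0.17,0,0]
    - [0,-0.17,0,0]
    - [0,-0.17,0,0]
    - [0,-0.17,0,0]

```text
t: 2.9
eef_pos: [0.5075, -0.1823, 0.2758]
tcp_rot: [-0.0, 0.106, 0.994, 0.001]
ft_force: [0.3, 0.1, -0.5]
opening: 0.0
grasp_force: 0.0
```

```bash
python3 - <<'E'
from h import *
snap("wrist","w1"); o=monitor.get_obs(); print(o["t"],o["eef_pos"],o["tcp_rot"],o["ft_force"],o["opening"])
E
```

```text
2.95 [ 0.50750531 -0.18226776  0.27586102] [-3.14912354e-04  1.05798406e-01  9.94387410e-01  5.26005050e-04] [ 1.12484456 -0.71048381 -0.11807813] -0.00045748626667602784
```

View pics/w1.png

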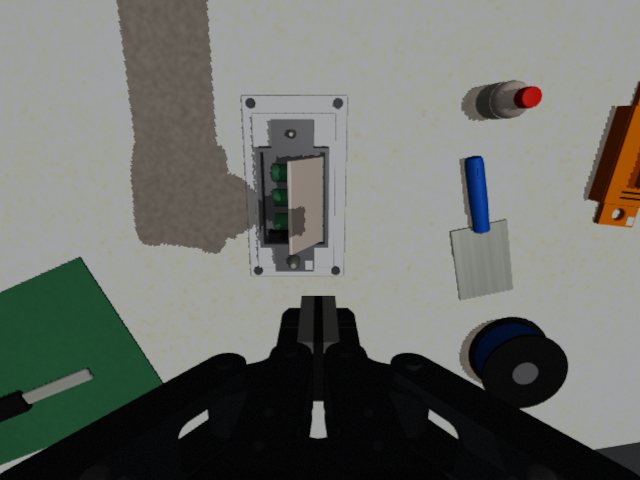

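The wrist view shows the nest with the small dowel near (291,133), the big dowel near (293,262) and the mark at (309,265). The flap stands open with its free edge on the left.

```bash
python3 - <<'E'
from h import *
rects("w1",(235,355,90,282),((.008,.016),(.05,.0585)))
p,P=cloud("w1")
for n,(u,v) in dict(small=(291,133),big=(293,262)).items():
    q=P[v-14:v+14,u-14:u+14].reshape(-1,3); s=q[(q[:,2]>.064)&(q[:,2]<.08)]; t=q[(q[:,2]>.0725)&(q[:,2]<.08)]
    print(n,len(s),np.nanmean(s,0),np.nanmax(q[:,2]),len(t),np.nanmean(t,0),(s.min(0)+s.max(0))/2)
# flap plane
q=P[160:255,285:330].reshape(-1,3); q=q[q[:,2]>.066]
c=q.mean(0); n=np.linalg.svd(q-c)[2][2]; n*=np.sign(n[2]); print("flap",c,n,np.arccos(n[2]),q[:,2].max())
b=cv2.resize(p[90:282,235:355],(480,768))[0:768]; cv2.imwrite("pics/c1.png",cv2.resize(cv2.convertScaleAbs(p[120:275,255:335],alpha=1.6),(310,600),interpolation=cv2.INTER_CUBIC))
E
```

```text
0.008 0.016 5563 c [ 498.8 -207.1] mean [ 478.  -199.7   10.8] size 110.8 199.7 yaw -12.17
0.05 0.0585 3718 c [ 499.8 -207.1] mean [ 490.1 -206.6   54.3] size 70.8 152.4 yaw -12.15
small 61 [ 0.43778803 -0.19338298  0.07040768] 0.07459439842993709 19 [ 0.43778272 -0.19360771  0.07362298] [ 0.43785372 -0.19354794  0.06951176]
big 112 [ 0.55928379 -0.21962746  0.07002113] 0.10226303820371901 30 [ 0.56039059 -0.22022022  0.07364459] [ 0.56037292 -0.22012023  0.069569  ]
flap [ 0.50002623 -0.19670841  0.08664057] [0.17635727 0.81448248 0.55273538] 0.9851532876475795 0.10287545200947595
```

View pics/c1.png

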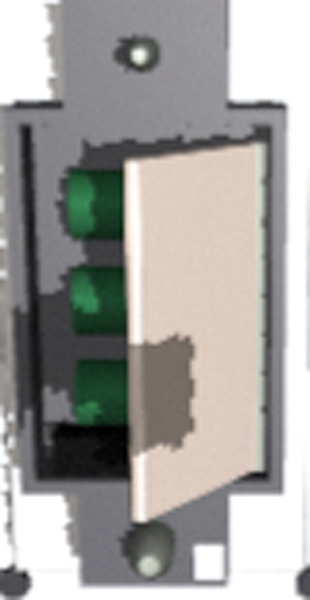

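Flap angle is about 1.0 rad. The nest centre is (0.499,-0.207) with yaw -12.2°. Now I'll close the flap.

Request:
arm_command:
  increments:
    - [0,0,-0.12,0]
    - [-0.003,-0.013,-0.4,0]
    - [-0.003,-0.013,-0.5,0]
    - [-0.003,-0.013,-0.54,0]
    - [-0.003,-0.013,-0.56,0]
    - [-0.003,-0.013,-0.56,0]

```text
t: 3.45
eef_pos: [0.5043, -0.1869, 0.1061]
tcp_rot: [-0.003, 0.107, 0.994, 0.0]
ft_force: [0.4, -0.2, 1.5]
opening: 0.0001
grasp_force: 0.0
```

Request:
arm_command:
  increments:
    - [-0.003,-0.015,-0.013,0]
    - [-0.006,-0.029,-0.027,0]
    - [-0.009,-0.04,-0.047,0]
    - [-0.011,-0.052,-0.067,0]
    - [-0.013,-0.06,-0.087,0]
    - [-0.015,-0.068,-0.107,0]
    - [-0.015,-0.07,-0.122,0]
    - [-0.015,-0.072,-0.137,0]
    - [-0.015,-0.072,-0.137,0]

```text
t: 4.2
eef_pos: [0.5014, -0.2176, 0.0686]
tcp_rot: [0.002, 0.11, 0.994, -0.003]
ft_force: [-5.2, -13.1, 13.3]
opening: -0.0001
grasp_force: 10.8
```

Request:
arm_command:
  increments:
    - [0,0,0,0]
    - [0,0,0,0]

```text
t: 4.37
eef_pos: [0.5014, -0.2178, 0.0692]
tcp_rot: [0.002, 0.111, 0.994, -0.003]
ft_force: [-5.3, -12.4, 12.4]
opening: -0.0001
grasp_force: 10.7
```

```bash
python3 - <<'E'
from h import *
snap("wrist","w2"); snap("scene","s2"); o=monitor.get_obs(); print(o["t"],o["eef_pos"],o["ft_force"],o["wrist_torque"])
a=cv2.imread("pics/w2.png")[60:420,160:460]; b=cv2.imread("pics/s2.png")[110:240,150:290]
cv2.imwrite("pics/v2.png",np.hstack([cv2.resize(a,(350,420)),cv2.resize(b,(450,420),interpolation=cv2.INTER_CUBIC)]))
E
```

```text
4.4667 [ 0.50139017 -0.2177185   0.06922699] [ -5.08593806 -11.93955802  12.62979194] [-2.98224506  1.22438747 -0.02100076]
```

View pics/v2.png

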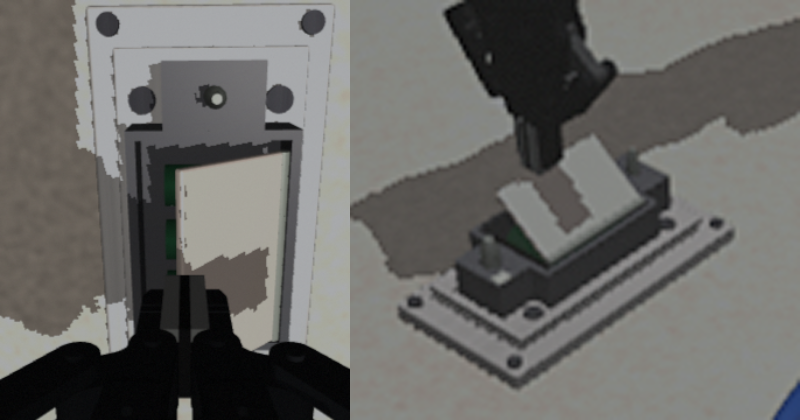

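```bash
python3 - <<'E'
from h import *
C=np.array([.4993,-.2071]); nx=np.array([.977,-.211]); ny=np.array([.211,.977])
def nest(P): return np.stack([(P[...,:2]-C)@nx,(P[...,:2]-C)@ny,P[...,2]],-1)*1000
for tag in("w2","s2"):
    p,P=cloud(tag); N=nest(P); g=cv2.cvtColor(p,cv2.COLOR_BGR2HSV)
    box=(abs(N[...,0])<40)&(abs(N[...,1])<45)&(N[...,2]>62)&(N[...,2]<125)
    white=box&(g[...,2]>95)&(g[...,1]<60)
    q=N[white]; c=np.median(q,0)
    q=q[np.linalg.norm(q-c,axis=1)<45]; c=q.mean(0); n=np.linalg.svd(q-c)[2][2]; n*=np.sign(n[2]); print(tag,len(q),c,n,"ang",np.arctan2(n[1],n[2]),q.min(0),q.max(0))
    dark=box&(g[...,2]<60); d=N[dark]; print("dark",len(d),np.percentile(d,[1,25,50,75,99],axis=0).round(1).tolist())
    for x0 in (-30,0,25):
        s=N[box&(abs(N[...,0]-x0)<4)]; s=s[np.argsort(s[:,2])]; print(x0,s[::max(1,len(s)//14)].round(0).tolist())
E
```

```text
w2 5139 [-23.25272361   0.21381522  73.87852571] [-0.00106221  0.61969435  0.78484252] ang 0.6683536444161948 [-39.99870912 -13.64377083  62.01082235] [21.2280356  16.21681353 84.80675763]
dark 3968 [[-8.2, -24.2, 86.5], [-6.8, -15.5, 99.5], [-6.2, -10.8, 109.0], [-2.7, -6.1, 119.2], [13.5, 2.7, 124.7]]
-30 [[-32.0, 16.0, 62.0], [-30.0, 13.0, 64.0], [-33.0, 10.0, 66.0], [-32.0, 9.0, 68.0], [-33.0, 6.0, 70.0], [-33.0, 4.0, 71.0], [-32.0, 2.0, 73.0], [-32.0, -1.0, 75.0], [-27.0, -2.0, 77.0], [-30.0, -4.0, 78.0], [-26.0, -6.0, 80.0], [-31.0, -9.0, 81.0], [-30.0, -9.0, 82.0], [-32.0, -11.0, 83.0], [-31.0, -12.0, 84.0]]
0 [[3.0, 15.0, 62.0], [-3.0, 11.0, 66.0], [0.0, 5.0, 70.0], [0.0, 2.0, 73.0], [-2.0, -4.0, 77.0], [-2.0, -24.0, 93.0], [-3.0, -3.0, 97.0], [-2.0, 0.0, 100.0], [-3.0, -2.0, 103.0], [-3.0, -23.0, 106.0], [-3.0, -0.0, 109.0], [-3.0, 3.0, 111.0], [-4.0, -18.0, 115.0], [2.0, -11.0, 120.0], [-3.0, 7.0, 125.0]]
25 [[28.0, 16.0, 62.0], [25.0, 14.0, 62.0], [27.0, 14.0, 63.0], [26.0, 13.0, 64.0], [22.0, 13.0, 64.0], [21.0, 12.0, 64.0], [22.0, 12.0, 65.0], [25.0, 12.0, 65.0], [28.0, 
[... 669 characters left out ...]
0], [-28.0, -4.0, 80.0], [-33.0, -2.0, 80.0], [-30.0, -2.0, 82.0], [-30.0, -8.0, 84.0], [-28.0, -9.0, 85.0]]
0 [[3.0, 19.0, 62.0], [3.0, 15.0, 66.0], [-0.0, 14.0, 68.0], [3.0, 4.0, 70.0], [2.0, 3.0, 71.0], [-3.0, -2.0, 74.0], [-0.0, -4.0, 77.0], [-2.0, -0.0, 80.0], [-2.0, -2.0, 86.0], [-0.0, 1.0, 96.0], [1.0, 3.0, 100.0], [-3.0, 5.0, 104.0], [1.0, 7.0, 109.0], [0.0, 0.0, 113.0]]
25 [[23.0, 20.0, 62.0], [25.0, 17.0, 64.0], [21.0, 13.0, 65.0], [24.0, 16.0, 66.0], [23.0, 12.0, 68.0], [26.0, 10.0, 69.0], [24.0, 3.0, 72.0], [23.0, 7.0, 73.0], [29.0, 8.0, 74.0], [24.0, 3.0, 76.0], [25.0, 2.0, 77.0], [26.0, -0.0, 78.0], [24.0, -4.0, 80.0], [26.0, -5.0, 81.0], [26.0, -8.0, 83.0], [27.0, -4.0, 84.0]]
```

```bash
python3 - <<'E'
from h import *
p,P=cloud("w1"); T=np.array([.5075,-.1823,.2759]); nx=np.array([.977,-.211]); ny=np.array([.211,.977])
D=P-T; N=np.stack([D[...,:2]@nx,D[...,:2]@ny,D[...,2]],-1)*1000
for v in range(290,400,8): print(v,[(u,*N[v,u].round(0)) for u in (285,295,305,312,318,325,335,345)if np.isfinite(N[v,u,0]) and N[v,u,2]>-60])
E
```

```text
290 []
298 [(305, np.float64(-11.0), np.float64(-6.0), np.float64(19.0)), (312, np.float64(-11.0), np.float64(-3.0), np.float64(20.0)), (318, np.float64(-11.0), np.float64(-1.0), np.float64(19.0)), (325, np.float64(-11.0), np.float64(2.0), np.float64(19.0))]
306 [(305, np.float64(-11.0), np.float64(-6.0), np.float64(26.0)), (312, np.float64(-11.0), np.float64(-3.0), np.float64(26.0)), (318, np.float64(-11.0), np.float64(-1.0), np.float64(26.0)), (325, np.float64(-11.0), np.float64(1.0), np.float64(27.0)), (335, np.float64(-11.0), np.float64(5.0), np.float64(27.0))]
314 [(285, np.float64(-6.0), np.float64(-14.0), np.float64(24.0)), (295, np.float64(-6.0), np.float64(-10.0), np.float64(24.0)), (305, np.float64(-11.0), np.float64(-6.0), np.float64(33.0)), (312, np.float64(-11.0), np.float64(-3.0), np.float64(33.0)), (318, np.float64(-11.0), np.float64(-1.0), np.float64(33.0)), (325, np.float64(-11.0), np.float64(1.0), np.float64(33.0)), (335, np.float64(-11.0), np.float64(5.0), np.float64(34.0)), (345, np.float64(-7.0), np.float64(9.0), np.float64(25.0))]
322 [(285, np.float64(-6.0), np
[... 4163 characters left out ...]
4(-1.0), np.float64(52.0)), (325, np.float64(-2.0), np.float64(1.0), np.float64(60.0)), (335, np.float64(-17.0), np.float64(3.0), np.float64(80.0)), (345, np.float64(-17.0), np.float64(5.0), np.float64(80.0))]
394 [(285, np.float64(-17.0), np.float64(-9.0), np.float64(83.0)), (295, np.float64(-16.0), np.float64(-6.0), np.float64(82.0)), (305, np.float64(-9.0), np.float64(-5.0), np.float64(73.0)), (312, np.float64(2.0), np.float64(-3.0), np.float64(60.0)), (318, np.float64(8.0), np.float64(-1.0), np.float64(52.0)), (325, np.float64(1.0), np.float64(1.0), np.float64(60.0)), (335, np.float64(-16.0), np.float64(3.0), np.float64(81.0)), (345, np.float64(-16.0), np.float64(5.0), np.float64(82.0))]
```

The shut fingertips actually sit about 17 mm behind the reported TCP, not 8 mm ahead. Because of that, the fingers came down on the flap's edge and jammed with the flap at 0.66 rad. I'll back off and repeat with the true tip offset.

Request:
arm_command:
  increments:
    - [0,0,0.067,0]
    - [0,0,0.067,0]
    - [0.0084,0.039,0.067,0]
    - [0.0084,0.039,0.067,0]
    - [0.0056,0.026,0.03,0]
    - [0.0056,0.026,0.004,0]
    - [0.0056,0.026,0.004,0]

```text
t: 5.05
eef_pos: [0.5015, -0.2024, 0.0658]
tcp_rot: [-0.002, 0.108, 0.994, 0.0]
ft_force: [-0.2, 0.4, -0.5]
opening: 0.0002
grasp_force: 0.0
```

Request:
arm_command:
  increments:
    - [-0.003,-0.013,-0.007,0]
    - [-0.0056,-0.026,-0.013,0]
    - [-0.007,-0.032,-0.026,0]
    - [-0.0086,-0.039,-0.04,0]
    - [-0.0096,-0.044,-0.053,0]
    - [-0.0106,-0.049,-0.066,0]
    - [-0.0116,-0.052,-0.083,0]
    - [-0.0116,-0.052,-0.083,0]

```text
t: 5.72
eef_pos: [0.4999, -0.2185, 0.0431]
tcp_rot: [0.0, 0.108, 0.994, 0.0]
ft_force: [-1.4, 0.8, 8.0]
opening: 0.0001
grasp_force: 4.0
```

Contact at z = 0.060 confirms both the offset and that the flap is down. I'll lift off and check it from above.

Request:
arm_command:
  increments:
    - [0,0,0.1,0]
    - [0,0,0.24,0]
    - [0,0,0.38,0]
    - [0,0,0.52,0]
    - [0,0.02,0.62,0]
    - [0,0.14,0.62,0]
    - [0,0.14,0.62,0]

```text
t: 6.3
eef_pos: [0.5016, -0.1711, 0.231]
tcp_rot: [0.002, 0.105, 0.994, 0.002]
ft_force: [0.2, 1.8, -0.3]
opening: -0.0001
grasp_force: 0.0
```

```bash
python3 - <<'E'
from h import *
snap("wrist","w3"); o=monitor.get_obs(); print(o["t"],o["eef_pos"],o["tcp_rot"],o["ft_force"])
C=np.array([.4993,-.2071]); nx=np.array([.977,-.211]); ny=np.array([.211,.977])
p,P=cloud("w3"); N=np.stack([(P[...,:2]-C)@nx,(P[...,:2]-C)@ny,P[...,2]],-1)*1000
m=(abs(N[...,0])<38)&(N[...,1]>-22)&(N[...,1]<22)&(N[...,2]<100); q=N[m]; A=np.c_[q[:,:2],np.ones(len(q))]; print(len(q),np.linalg.lstsq(A,q[:,2],rcond=None)[0],np.percentile(q[:,2],[1,50,99]))
b=(abs(N[...,1])<12)&(N[...,2]>64)&(N[...,2]<85)
for s in(1,-1):
    d=P[b&(abs(N[...,0]-63*s)<12)]; print(s,len(d),(d.min(0)+d.max(0))/2,d.mean(0))
E
```

```text
6.35 [ 0.50063084 -0.17297822  0.22989136] [7.69832449e-04 1.05168223e-01 9.94453632e-01 1.01290615e-03] [-0.83944213 -0.43446779  0.5073515 ]
4256 [-5.13053769e-04 -7.38619309e-03  5.88831514e+01] [57.15069605 58.88390189 60.53654685]
1 139 [ 0.56000096 -0.22014602  0.06971105] [ 0.55901787 -0.21932187  0.06993076]
-1 77 [ 0.43781523 -0.1936306   0.07079983] [ 0.43758959 -0.19314833  0.0704962 ]
```

The flap is closed, with a slope of about 0.007. Next is the shell.

Request:
arm_command:
  increments:
    - [0.02,0.14,0,-0.05]
    - [0.138,1,0,-0.134]
    - [0.138,1,0,-0.134]
    - [0.138,1,0,-0.134]
    - [0.138,1,0,-0.134]
    - [0.138,1,0,-0.134]
    - [0.138,1,0,-0.134]
    - [0.138,1,0,-0.134]
    - [0.138,1,0,-0.134]
    - [0.138,1,0,-0.134]
  grip: 1

```text
t: 7.18
eef_pos: [0.5408, 0.1232, 0.2284]
tcp_rot: [-0.001, 0.159, 0.987, -0.001]
ft_force: [-0.3, -0.4, -0.6]
opening: 0.0852
grasp_force: 0.0
```

Request:
arm_command:
  increments:
    - [0,0.08,-0.04,0]
    - [0,0.122,-0.15,0]
    - [0,0.122,-0.26,0]
    - [0,0.122,-0.36,0]
    - [0,0.122,-0.4,0]
    - [0,0.122,-0.4,0]
    - [0,0.122,-0.4,0]

```text
t: 7.77
eef_pos: [0.5415, 0.1584, 0.1098]
tcp_rot: [-0.0, 0.161, 0.987, -0.0]
ft_force: [0.9, 0.2, -0.4]
opening: 0.0858
grasp_force: 0.0
```

```bash
python3 - <<'E'
from h import *
snap("wrist","w4"); o=monitor.get_obs(); T=np.array(o["eef_pos"]); print(o["t"],T,o["tcp_rot"],o["ft_force"])
rects("w4",(200,440,60,300),((.02,.03),(.045,.062)),True)
p,P=cloud("w4"); a=np.radians(-18.1); nx=np.array([np.cos(a),np.sin(a)]); ny=np.array([-nx[1],nx[0]])
D=P-T; N=np.stack([D[...,:2]@nx,D[...,:2]@ny,D[...,2]],-1)*1000
k=(abs(N[...,1])>30)&(abs(N[...,1])<65)&(abs(N[...,0])<25)&(N[...,2]>0)&(N[...,2]<60)
for s in(1,-1):
    q=N[k&(N[...,1]*s>0)]; print(s,len(q),np.percentile(q,[1,10,50],axis=0).round(1).tolist(),q[:,1].min(),q[:,1].max(),np.abs(q[:,1]).min())
E
```

```text
7.8167 [0.54235929 0.15905733 0.11078543] [8.84008498e-04 1.60977186e-01 9.86957700e-01 2.48784944e-04] [-0.55806292  0.54598416  0.05769373]
0.02 0.03 10817 c [538. 165.] mean [532.4 166.6  24.7] size 70.8 92.8 yaw -18.19
0.045 0.062 3266 c [541.2 163.9] mean [539.2 164.5  53.3] size 20.9 59.1 yaw -18.43
1 3621 [[-11.6, 40.1, 27.1], [-11.1, 40.4, 32.7], [-6.7, 40.8, 46.4]] 39.93467198391759 54.540454442379755 39.93467198391759
-1 3624 [[-12.3, -58.1, 27.0], [-11.8, -55.6, 32.8], [-7.5, -45.1, 46.5]] -58.96200128115063 -44.07518036401175 44.07518036401175
```

View pics/w4.png

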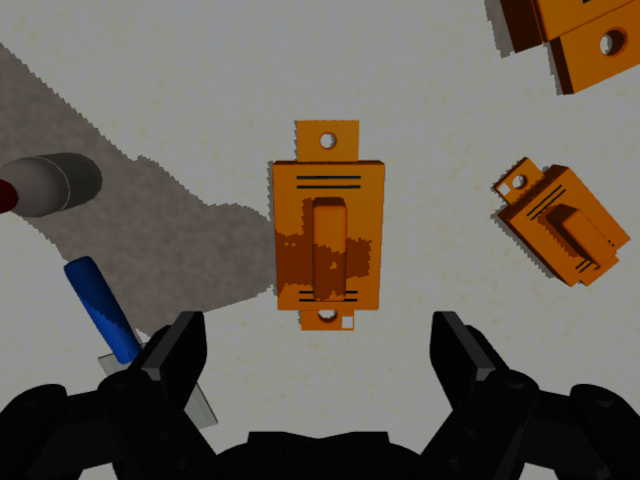

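The wrist view shows the shell at (328,235), well centred between the open fingers. I'll descend partway and check the pose.

Request:
arm_command:
  increments:
    - [0,0,-0.08,0.005]
    - [0,0,-0.16,0.005]
    - [0,0,-0.2,0.005]
    - [0,0,-0.2,0.005]
    - [0,0,-0.2,0.005]

```text
t: 8.23
eef_pos: [0.5418, 0.1601, 0.0504]
tcp_rot: [0.0, 0.158, 0.987, 0.0]
ft_force: [0.4, 0.4, 0.6]
opening: 0.0856
grasp_force: 0.0
```

```bash
python3 - <<'E'
from h import *
for k in range(4):
    o=monitor.get_obs(); print(o["t"],o["eef_pos"],o["tcp_rot"])
    if k<3: snap("wrist","w5")
rects("w5",(200,440,20,330),((.045,.062),),True)
E
```

```text
8.2333 [0.54180148 0.16005853 0.05039939] [3.83376986e-04 1.58284312e-01 9.87393485e-01 1.86506792e-04]
8.2833 [0.54228701 0.16028343 0.05090969] [9.15015465e-04 1.58260218e-01 9.87396867e-01 5.40998203e-04]
8.3333 [0.54246523 0.16041651 0.05110624] [1.17803279e-03 1.58194877e-01 9.87406948e-01 7.15048765e-04]
8.3833 [0.54237772 0.16047349 0.05106807] [1.16900720e-03 1.58147314e-01 9.87414550e-01 7.52882166e-04]
0.045 0.062 4515 c [534.9 166. ] mean [533.  166.7  53.2] size 20.9 46.5 yaw -18.43
```

Request:
arm_command:
  increments:
    - [0,0.012,-0.05,0]
    - [0,0.012,-0.1,0]
    - [0,0.012,-0.123,0]
    - [0,0.012,-0.123,0]

```text
t: 8.72
eef_pos: [0.5406, 0.1636, 0.012]
tcp_rot: [-0.001, 0.158, 0.987, -0.0]
ft_force: [0.4, -0.7, 0.3]
opening: 0.0854
grasp_force: 0.0
```

Request:
arm_command:
  increments:
    - [0,0,0,0]
    - [0,0,0,0]
    - [0,0,0,0]
    - [0,0,0,0]
    - [0,0,0,0]
    - [0,0,0,0]
    - [0,0,0,0]
    - [0,0,0,0]
  grip: 0
  squeeze: 60

```text
t: 9.38
eef_pos: [0.5417, 0.1641, 0.0131]
tcp_rot: [0.0, 0.158, 0.987, 0.0]
ft_force: [0.0, 0.3, 6.2]
opening: 0.0189
grasp_force: 59.8
```

Gripped at 18.9 mm opening with 60 N. Lifting.

Request:
arm_command:
  increments:
    - [0,0,0.04,0]
    - [0,0,0.14,0]
    - [0,0,0.26,0]
    - [0,0,0.38,0]
    - [0,0,0.48,0]
    - [0,0,0.5,0]
    - [0,0,0.5,0]
    - [0,0,0.5,0]

```text
t: 10.05
eef_pos: [0.5403, 0.1636, 0.1621]
tcp_rot: [-0.0, 0.158, 0.987, -0.0]
ft_force: [-0.2, -0.8, -2.2]
opening: 0.019
grasp_force: 59.1
```

Request:
arm_command:
  increments:
    - [-0.01,-0.08,0,0.03]
    - [-0.03,-0.2,0,0.08]
    - [-0.06,-0.32,0,0.13]
    - [-0.08,-0.44,0,0.13]
    - [-0.1,-0.56,0,0.13]
    - [-0.1,-0.68,0,0.13]
    - [-0.1,-0.8,0,0.13]
    - [-0.1,-0.9,0,0.13]
    - [-0.1,-0.9,0,0.13]
    - [-0.1,-0.9,0,0.13]

```text
t: 10.88
eef_pos: [0.5092, -0.1082, 0.1606]
tcp_rot: [-0.002, 0.11, 0.994, -0.001]
ft_force: [0.0, 0.8, -2.7]
opening: 0.0193
grasp_force: 59.1
```

```bash
python3 - <<'E'
from h import *
for k in range(2): snap("wrist","w6")
o=monitor.get_obs(); T=np.array(o["eef_pos"]); print(o["t"],T,o["tcp_rot"],o["ft_force"],o["opening"],o["grasp_force"])
z=T[2]-.013
rects("w6",(0,640,0,480),((z+.001,z+.012),(z+.02,z+.032),(z+.045,z+.062)),True)
E
```

```text
10.9833 [ 0.51000762 -0.10517845  0.16093873] [-1.66387714e-03  1.07083168e-01  9.94248670e-01  9.57167682e-05] [-0.09706701  0.98326464 -1.55913237] 0.01924183695994396 59.114030599594116
0.1489387275092509 0.15993872750925092 6873 c [ 510.  -107.7] mean [459.7 -97.1 154.5] size 69.6 153.0 yaw -12.26
0.1679387275092509 0.1799387275092509 17204 c [ 509.6 -107.6] mean [ 483.9 -101.9  172.4] size 70.9 100.6 yaw -12.2
0.1929387275092509 0.2099387275092509 8805 c [ 507.8 -109.7] mean [ 506.  -106.7  200.8] size 43.5 60.7 yaw -33.69
```

View pics/w6.png

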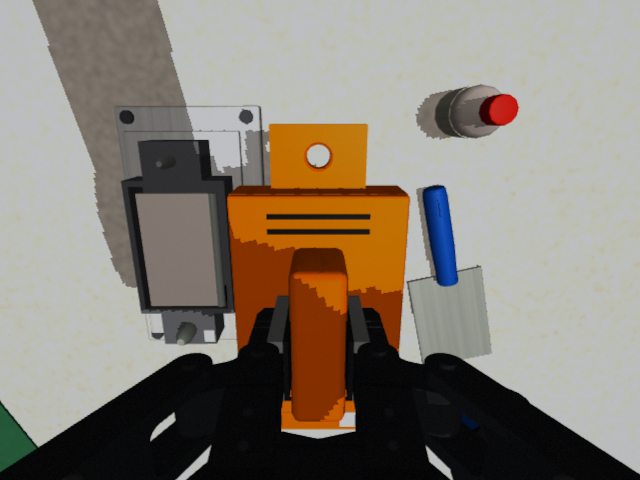

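```bash
python3 - <<'E'
from h import *
p,P=cloud("w6"); g=cv2.cvtColor(p,cv2.COLOR_BGR2HSV)
m=(g[130:180,290:345,1]<100).astype(np.uint8); n,l,s,c=cv2.connectedComponentsWithStats(m,connectivity=4)
for k in range(1,n):
    if 50<s[k,4]<1500: u=c[k]+[290,130]; print("hole",s[k],u,at("w6",*u,.153),"expect",[.4482,-.0944])
C=np.array([.4993,-.2071]); nx=np.array([.977,-.211]); ny=np.array([.211,.977])
N=np.stack([(P[...,:2]-C)@nx,(P[...,:2]-C)@ny,P[...,2]],-1)*1000
b=(abs(N[...,1])<14)&(N[...,2]>63)&(N[...,2]<85)
for s in(1,-1):
    d=P[b&(abs(N[...,0]-63*s)<12)]; t=d[d[:,2]>.0725]; print(s,len(d),(d.min(0)+d.max(0))/2,d.mean(0),len(t),t.mean(0))
f=P[(abs(N[...,0])<35)&(N[...,1]>-20)&(N[...,1]<15)&(N[...,2]<75)];print(np.median(f[:,2]))
rects("w6",(100,265,90,350),((.05,.0575),))
E
```

```text
hole [ 17  15  23  22 408] [318.0122549  155.44607843] [ 0.44803746 -0.09386465  0.153     ] expect [0.4482, -0.0944]
1 243 [ 0.56070728 -0.21899362  0.06878998] [ 0.55911903 -0.2181511   0.06936545] 54 [ 0.56067199 -0.21961428  0.07347355]
-1 153 [ 0.43783708 -0.19227625  0.06912118] [ 0.43777949 -0.19182697  0.06964737] 38 [ 0.43772353 -0.19284339  0.07350573]
0.058879932379964195
0.05 0.0575 7110 c [ 499.3 -207.1] mean [ 489.7 -204.5   54.5] size 71.9 152.9 yaw -12.2
```

Request:
arm_command:
  increments:
    - [-0.01,-0.1,0,0]
    - [-0.025,-0.22,0,0]
    - [-0.034,-0.3,0,0]
    - [-0.034,-0.323,0,0]
    - [-0.034,-0.323,0,0]
    - [-0.034,-0.323,0,0]

```text
t: 11.48
eef_pos: [0.501, -0.2012, 0.1618]
tcp_rot: [-0.001, 0.107, 0.994, 0.001]
ft_force: [0.6, 1.8, -2.3]
opening: 0.0189
grasp_force: 59.3
```

Request:
arm_command:
  increments:
    - [0,0,0,0]
    - [0,0,0,0]
    - [0,0,0,0]

```text
t: 11.73
eef_pos: [0.5013, -0.2014, 0.1624]
tcp_rot: [-0.0, 0.106, 0.994, 0.0]
ft_force: [1.2, -0.2, -2.6]
opening: 0.0193
grasp_force: 59.3
```

```bash
python3 - <<'E'
from h import *
for k in range(2): snap("wrist","w7")
o=monitor.get_obs(); T=np.array(o["eef_pos"]); print(o["t"],T,o["tcp_rot"])
z=T[2]-.013
rects("w7",(0,640,0,480),((z+.001,z+.012),(z+.02,z+.032)),True)
E
```

```text
11.8333 [ 0.50114961 -0.20217357  0.16248835] [-9.49978506e-06  1.06677785e-01  9.94293632e-01  1.51710220e-04]
0.1504883502370681 0.16148835023706812 6871 c [ 501.5 -203.1] mean [ 451.3 -192.8  156.1] size 69.6 152.8 yaw -11.89
0.1694883502370681 0.1814883502370681 17184 c [ 501.4 -202.8] mean [ 475.3 -197.4  174. ] size 70.8 101.1 yaw -12.09
```

Request:
arm_command:
  increments:
    - [-0.007,-0.012,-0.06,0]
    - [-0.007,-0.012,-0.12,0]
    - [-0.007,-0.012,-0.18,0]
    - [-0.007,-0.012,-0.22,0]
    - [-0.007,-0.012,-0.22,0]
    - [-0.007,-0.012,-0.22,0]

```text
t: 12.33
eef_pos: [0.4986, -0.2066, 0.0963]
tcp_rot: [-0.001, 0.107, 0.994, 0.0]
ft_force: [0.2, -0.9, -1.7]
opening: 0.0188
grasp_force: 59.3
```

```bash
python3 - <<'E'
from h import *
for k in range(5):
    snap("wrist","w8"); o=monitor.get_obs(); T=np.array(o["eef_pos"]); z=T[2]-.013
    print(o["t"],T,o["tcp_rot"][:3],o["ft_force"])
    rects("w8",(0,640,0,480),((z+.02,z+.032),),True)
snap("scene","s8")
a=cv2.imread("pics/s8.png")[110:240,150:290]; cv2.imwrite("pics/v8.png",cv2.resize(cv2.convertScaleAbs(a,alpha=1.5),(640,594),interpolation=cv2.INTER_CUBIC))
E
```

```text
12.3833 [ 0.49924832 -0.20685088  0.09701311] [2.52221346e-04 1.07410797e-01 9.94214691e-01] [-0.32495914  0.37076955 -2.02750445]
0.10401311491618101 0.116013114916181 17146 c [ 498.6 -207.7] mean [ 472.8 -202.1  107.9] size 71.0 100.4 yaw -12.09
12.4333 [ 0.49955858 -0.20698547  0.09740812] [7.33267467e-04 1.07453792e-01 9.94209803e-01] [-0.2779834   0.41780031 -2.44370837]
0.10440811701709277 0.11640811701709276 17172 c [ 499.4 -208.1] mean [ 473.4 -202.4  108.6] size 70.7 100.9 yaw -12.23
12.4833 [ 0.49968484 -0.207022    0.09756046] [9.63127311e-04 1.07444398e-01 9.94210621e-01] [-0.86014296  0.14119026 -1.74661966]
0.10456045797145413 0.11656045797145413 17194 c [ 499.6 -208.3] mean [ 473.7 -202.5  108.9] size 70.8 100.6 yaw -12.41
12.5333 [ 0.49964619 -0.20699427  0.09757008] [0.00099621 0.10740662 0.99421467] [-0.23929796 -0.71745081 -0.74170998]
0.10457008010188007 0.11657008010188007 17174 c [ 499.8 -208. ] mean [ 473.8 -202.5  109. ] size 70.9 100.8 yaw -12.09
12.5833 [ 0.49949463 -0.20693629  0.09745736] [8.83852256e-04 1.07419741e-01 9.94213364e-01] [ 0.04051398  0.33848546 -2.17948959]
0.10445736240813105 0.11645736240813105 17195 c [ 499.8 -208.3] mean [ 473.8 -202.5  109.1] size 70.8 101.0 yaw -12.53
```

View pics/v8.png

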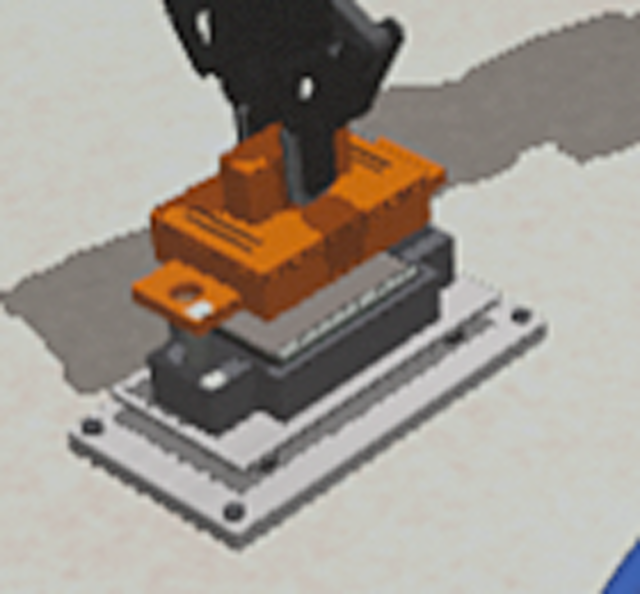

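The scene crop shows the shell above the nest with marks on the same side and the flap closed. I'll nudge +y about 1.2 mm and descend onto the dowel tips.

Request:
arm_command:
  increments:
    - [0,0.004,0,0]
    - [0,0.004,-0.02,0]
    - [0,0.004,-0.035,0]
    - [0,0.004,-0.05,0]
    - [0,0.004,-0.062,0]
    - [0,0.004,-0.075,0]
    - [0,0.004,-0.075,0]
    - [0,0.004,-0.075,0]

```text
t: 13.3
eef_pos: [0.4986, -0.2055, 0.0736]
tcp_rot: [-0.0, 0.107, 0.994, 0.0]
ft_force: [-0.4, -0.2, -1.2]
opening: 0.019
grasp_force: 59.3
```

Both dowels are in the holes with no force. I'll tighten the grip, seat the shell and press.

Request:
arm_command:
  increments:
    - [0,0,-0.008,0]
    - [0,0,-0.016,0]
    - [0,0,-0.02,0]
    - [0,0,-0.02,0]
    - [0,0,-0.02,0]
    - [0,0,-0.02,0]
  squeeze: 110

```text
t: 13.8
eef_pos: [0.4991, -0.2056, 0.0686]
tcp_rot: [0.0, 0.107, 0.994, 0.0]
ft_force: [-1.8, 0.9, 5.9]
opening: 0.0182
grasp_force: 109.0
```

Request:
arm_command:
  increments:
    - [0,0,-0.006,0]
    - [0,0,-0.012,0]
    - [0,0,-0.018,0]
    - [0,0,-0.024,0]
    - [0,0,-0.024,0]
    - [0,0,-0.024,0]

```text
t: 14.3
eef_pos: [0.4991, -0.2056, 0.0618]
tcp_rot: [0.0, 0.107, 0.994, 0.0]
ft_force: [-3.3, 2.1, 10.5]
opening: 0.0183
grasp_force: 109.8
```

Request:
arm_command:
  increments:
    - [0,0,-0.005,0]
    - [0,0,-0.01,0]
    - [0,0,-0.016,0]
    - [0,0,-0.016,0]
    - [0,0,-0.016,0]
    - [0,0,-0.016,0]

```text
t: 14.8
eef_pos: [0.4992, -0.2057, 0.0591]
tcp_rot: [0.001, 0.108, 0.994, 0.001]
ft_force: [-10.9, 5.6, 34.6]
opening: 0.0182
grasp_force: 113.2
```

```bash
python3 - <<'E'
from h import *
snap("scene","s9"); o=monitor.get_obs(); print(o["t"],o["eef_pos"],o["ft_force"],o["grasp_force"])
p,P=cloud("s9"); g=cv2.cvtColor(p,cv2.COLOR_BGR2HSV)
C=np.array([.4993,-.2071]); nx=np.array([.977,-.211]); ny=np.array([.211,.977])
N=np.stack([(P[...,:2]-C)@nx,(P[...,:2]-C)@ny,P[...,2]],-1)*1000
org=(g[...,0]>5)&(g[...,0]<25)&(g[...,1]>120)
q=N[org&(abs(N[...,0])<48)&(abs(N[...,1])<33)&(abs(N[...,1])>16)&(N[...,2]<95)&(N[...,2]>60)]
print(len(q),np.median(q,0),np.linalg.lstsq(np.c_[q[:,:2],np.ones(len(q))],q[:,2],rcond=None)[0])
for s in(1,-1):
    e=N[org&(abs(N[...,0]*s-66)<9)&(abs(N[...,1])<19)]; print("ear",s,len(e),np.percentile(e[:,2],[10,50,90]) if len(e) else 0)
b=N[(abs(N[...,0])<98)&(abs(N[...,1])>45)&(abs(N[...,1])<53)]; print("base",np.median(b[:,2]))
c=N[(abs(N[...,0])<80)&(N[...,1]>37)&(N[...,1]<41)&(N[...,2]>13)]; print("carrier",len(c),np.median(c[:,2]))
a=p[110:240,150:290]; cv2.imwrite("pics/v9.png",cv2.resize(cv2.convertScaleAbs(a,alpha=1.5),(640,594),interpolation=cv2.INTER_CUBIC))
E
```

```text
14.85 [ 0.49924494 -0.2056841   0.05917889] [-10.7787822    5.2406689   35.22811777] 113.23728203773499
339 [15.7138118  22.01260596 72.18365485] [-2.26419765e-02  1.24015142e-02  7.23328440e+01]
ear 1 89 [46.43975285 53.71159967 56.10793397]
ear -1 20 [52.49901999 54.6396596  56.94723317]
base 368.21838422434917
carrier 1292 263.9450947557074
```

View pics/v9.png

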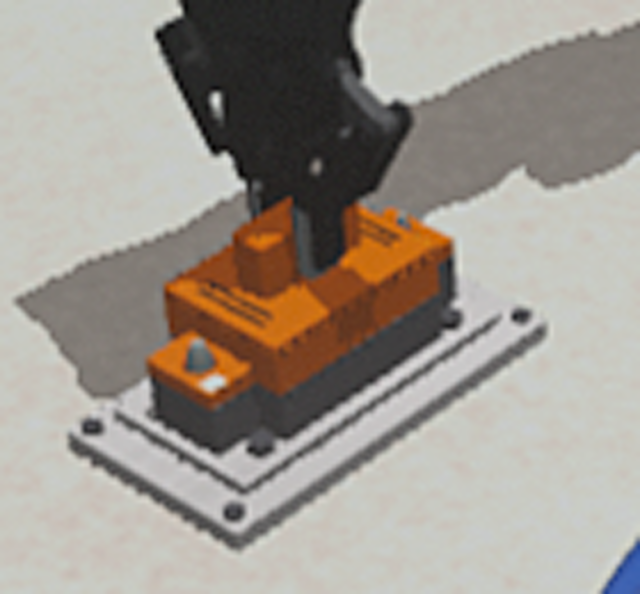

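The shell is flush, both dowels stand through the ears, the marks match, and the nest is on its stop at 35 N. I'll ease the push slightly and hand in.

Request:
arm_command:
  increments:
    - [0,0,0.002,0]
    - [0,0,0.003,0]
    - [0,0,0.003,0]
    - [0,0,0.003,0]
    - [0,0,0.003,0]
    - [0,0,0.003,0]

```text
t: 15.35
eef_pos: [0.4992, -0.2057, 0.0592]
tcp_rot: [0.001, 0.108, 0.994, 0.001]
ft_force: [-7.7, 3.3, 25.0]
opening: 0.0179
grasp_force: 111.7
```

```bash
python3 - <<'E'
from h import *
o=monitor.get_obs(); print(o["t"],o["eef_pos"],o["ft_force"],o["grasp_force"])
if 12<o["ft_force"][2]<38: print(ticket.job_done())
E
```

```text
15.35 [ 0.49918961 -0.20566553  0.05921425] [-7.70162066  3.34787581 24.99632668] 111.7494535446167
the job is handed in; nothing more can be done
None
```

The job is handed in at 15.4 s, with no verdict returned: flap closed, orange half flush on both dowels with marks together, and the nest held on its stop at about 25 N with the handle still gripped; I did not re-measure the bystanders, but nothing touched them.

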